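Open the push-and-turn bottle of fan cleaner

ROBOT

A 7-joint arm with a two-finger parallel gripper is mounted at the origin on the work surface. World frame = base frame: x ahead of the robot, y to its left, z up, the work surface at z = 0. Lengths are in m, angles in rad, forces in N, time in s.
With the tool pointing down it reaches from about 0.4 to 0.85 m from the base axis. Payload 10.4 kg.
Tool frame: the origin (TCP) lies midway between the tips of the shut fingers; the grasp point (between the pads) lies 19 mm behind it; z points along the fingers, y is the line along which they close (so a half turn about z gives the same grasp; the last joint's range is limited). The gripper opens to 87 mm and grips with 3 to 60 N. Pads are 19 mm wide; open, the fingers measure 117 mm over their backs; the gripper's body (75 mm by 190 mm) begins 51 mm behind the grasp point.
Start: joints at [-1.16, 0.332, -0.065, 1.46, 0.022, 1.35, -0.088], TCP at [0.263, 0.567, 0.223] pointing down, gripper open.
Joint ranges: [-2.6, 2.6], [-0.5, 2.12], [-1.47, 1.34], [0.16, 2.42], [-1.27, 4.41], [0.06, 2.06], [-2.6, 2.6]. Speed limits (rad/s): [2.22, 2.22, 2.79, 2.79, 3.14, 3.14, 3.14].

INTERFACE

Orientations are given as a unit quaternion [x, y, z, w].
In Python, from bench import r gives the robot as it stands.
- The arm moves only by the tool arm_command, never from a script. Its arguments are lists of equal length, an entry for each row: "xyz": the shift along the world's x, y, z in m, a list of three; "rot": the turn, a rotation vector about the world's x, y, z in rad, a list of three. In form: {"xyz": [[tx, ty, tz], ...], "rot": [[ax, ay, az], ...]}. A call has 1 to 20 rows; each row is the pose to reach, as a shift and turn from the pose commanded when the call began; what a row does not reach only later rows make up. A row lasts 1/12 s, in which the tool goes at most 41.7 mm and 7.16 degrees, less where a joint would pass 70% of its speed; a pose out of reach is approached as far as the arm can. A call with a gripper value outside its range is refused whole. "grip" is the opening, from 0 (shut) to 1 (fully open), set as the call begins (left out, the last holds). The fingers move at their own pace and stop on an object; "squeeze" is the grip in N (left out, the last holds). Time passes only in rows, so rows that repeat a pose let the fingers close. It gives the time, the measured TCP pose, the force, the opening and the grip force at its end, in the units of the state.
- r.read_state(): the state, without advancing time (a new reading comes with each control period).
- r.camera(name): name is "scene" or "top"; returns the picture (400x640x3 uint8, red, green, blue); there is no depth.
- r.camera_model(name): a dict with "fx", "fy", "cx", "cy" (pixels), "T" (4x4, takes a point from camera to world coordinates). Camera axes: x right, y up, looking along -z (the intrinsics and any distortion apply to the point x, -y, -z); pixel columns grow to the right and rows downward; lengths in m; the calibration is good to about 2 mm. A picture is of the moment at which its call begins. camera_model takes no time and is no camera call.
- r.close_job(): hands the job in; it is judged then, once.
Trained networks look in the newest picture that a camera, given by its name, has taken for a name from the list of things; names that differ only in an ending like _2 or _b are one class to them, and where a whole thing is asked for, a point or a joint stands for the part that bears it (a point fixed in the world has none). Each returns a list of dicts, best first, with "conf" (0 to 1); they miss things now and then, are a little off and sometimes report something else, mostly with a low value. They report only what shows in the picture. A call takes as long as a camera call. They do not tell look-alikes from the thing itself.
- r.look_for(label, camera): "at" ([x, y, z] in m, in the coordinates of the camera as it stood for that picture, good to about 4 mm: the middle of the surface that is visible of it).
- r.spot_point(label, camera): "at" ([x, y, z] in m, in the coordinates of the camera as it stood for that picture, good to about 4 mm: a listed point, or the origin of a listed thing).
The state is a dict: "time": time; "joint_positions": joint angles; "joint_vel": joint speeds; "joint_torque": joint torques, N m; "ee_pos": TCP position; "eef_rot": TCP orientation; "ft_force": force on the tool from outside, world axes, zero at the start; "torque": the same for the moment, N m; "width": finger opening in m; "grip_force": force on a finger pad.
Only numpy, scipy, OpenCV 4.12 (cv2) and the standard library are available. Lean on these libraries where they do the work, as an engineer would, in place of code of your own. Each camera call takes 0.05 s, during which the arm holds its last target. There are 200 camera calls.

TASK

Lift the saddle-shaped fan grille clip off the bottle's cap and leave it in the shallow metal tray. Then open the bottle's push-and-turn safety cap: take the cap by its sides, press it down against its spring and, keeping it pressed, twist it counterclockwise (seen from above) about a sixth of a turn until free, then lift it off. Finish while still holding the cap in the gripper, upright, straight above the bottle and about 8 cm clear of its mouth; do not put it down, and leave the cup, capacitor and nut driver undisturbed.

Things in the scene. Friction and masses are not known exactly. Their poses are not given: they have to be found in the camera images.
- bottle: White plastic bottle, 76 mm across, fixed upright in a round steel holder 110 mm across bolted to the desk; it cannot move. Origin: centre of the holder's underside, on the desk; z up. Shoulder from 78 to 94 mm high, neck 26 mm across up to the mouth at 129 mm. The neck carries three lock ledges, 39 mm across overall, notched underneath; they lock the cap.
- bottle_mouth (a point): Centre of the bottle's mouth (top of the neck), 129 mm above the desk. A spring-loaded grey plunger 20 mm across stands in it and pushes the cap up with about 4 N when locked, 6 to 7 N when pressed.
- cap: Round ribbed black safety cap, 50 mm across, 42 mm high, 40 g, a loose part locked on the neck at the start. Origin: centre of its lower edge, 107 mm above the desk when locked; z up along its axis; its yaw equals the bottle's when locked. Grip its sides, at any yaw, best on the top 12 mm. 1 to 2 mm of sideways play on the neck.
- cap_top (a point): Centre of the cap's flat top, 42 mm above its origin, 149 mm above the desk when locked. To open: press 5 to 7 mm down (notches are 3.5 mm deep, solid stop at 8 mm); still pressed, turn counterclockwise seen from above by 60 degrees (free between 40 and 80; hard stops at 0 and about 83); lift straight up, clear of the ledges after 12 mm.
- clip: Orange plastic saddle clip, 30 g, resting loosely astride the cap. Bar 62 mm long (x), 22 wide (y), 16 to 21 mm above its origin, a 4 mm thick leg down at each end. On the bar's middle a grip tab 26 mm long (x), 12 thick (y), from 21 to 47 mm above the origin: pinch it across y from above. Origin: centre between the legs' lower ends, 133 mm above the desk at the start; z up.
- tray: Shallow open aluminium tray, 150 (its x) by 130 (y) mm, 20 mm high, walls and floor 5 mm thick, fixed to the desk, left or right of the bottle. Origin: centre of its underside.
- cup: Grey ceramic cup, 76 mm across, 85 mm high, standing on the desk, left or right of the bottle, across from the tray. Bystander. Origin: centre of its underside.
- capacitor: Yellow plastic capacitor standing upright, 38 mm across, 65 mm high with its terminals. Bystander beyond the bottle. Origin: centre of its underside.
- nut_driver: Steel nut driver lying on the desk beyond the bottle, to one side, 200 mm long, up to 26 mm thick. Bystander. Origin: under the middle of its length, on the desk; its x runs along the shaft.
Things that resemble listed ones, but are neither listed nor needed, are in the scene too. Of the things that look like the cap, the largest one is meant. What is meant by the bottle is not yellow, and is the smaller of those in its own colour.

How it is judged:
By the outcome, as a careful person would: the job done as asked, in the order asked, and still so for the second after the job is handed in, while the arm keeps its last pose, push and grip.
It also fails if it takes over 59 s, if anything falls off the work surface, if the arm or the gripper's body presses on something with over 40 N, if the wrist force passes 120 N, or if a joint passes its speed limit or range.

## Working session

There is one attempt and no reset: what is moved stays moved. The work goes in short steps, Python scripts to look and compute and a tool call to move; the robot and the scene stay as the last step left them, time stands still between calls to the robot, and variables do not carry over. Pictures are saved under pics/ and viewed, at most 10 in all, crops included, and the job is handed in when it is done.

Besides the shell and the picture viewer there is one more tool, called after "Emit:" as name(argument=value, ...) on one line, values as JSON. arm_command: Moves the arm, as the interface text tells. Its arguments: {"type":"object","properties":{"xyz":{"type":"array"},"rot":{"type":"array"},"grip":{"type":"number"},"squeeze":{"type":"number"}},"required":["xyz","rot"]}

```bash
mkdir -p pics
cat > h.py <<'E'
from bench import r
import numpy as np, cv2
from scipy.spatial.transform import Rotation as R
def w(cam,p):
    T=np.array(r.camera_model(cam)["T"]); return (T@np.append(p,1))[:3]
def px(cam,P):
    m=r.camera_model(cam); T=np.array(m["T"]); q=np.linalg.inv(T)@np.append(P,1)
    return m["cx"]+m["fx"]*q[0]/-q[2], m["cy"]+m["fy"]*(-q[1])/-q[2]
def show(f,l,c):
    for d in getattr(r,f)(l,c):
        P=w(c,d["at"]); print(f,l,c,round(d["conf"],2),P.round(4),np.round(px(c,P)))
E
python3 - <<'E'
from h import *
a=r.camera("scene");b=r.camera("top")
cv2.imwrite("pics/s1.png",a[...,::-1]);cv2.imwrite("pics/t1.png",b[...,::-1])
for c in("scene","top"):
    print({k:v for k,v in r.camera_model(c).items()})
    for l in("bottle","cap","clip","tray"): show("spot_point",l,c)
    for l in("cap_top","cup","capacitor","nut_driver"): show("spot_point",l,c)
s=r.read_state();print(s["time"],s["ee_pos"],s["eef_rot"],s["width"],s["ft_force"])
E
```

```text
{'fx': 510.59193621828257, 'fy': 510.59193621828257, 'cx': 319.53859880650907, 'cy': 202.10440544537326, 'T': array([[-0.52929954, -0.58910038,  0.61057574,  1.19344379],
       [ 0.84838107, -0.35937327,  0.38871636,  0.38127857],
       [-0.00956836,  0.72374829,  0.68999772,  0.80895813],
       [ 0.        ,  0.        ,  0.        ,  1.        ]])}
spot_point bottle scene 0.83 [0.5786 0.0189 0.0017] [332. 246.]
spot_point bottle scene 0.82 [ 0.8136 -0.029   0.0013] [245. 317.]
spot_point bottle scene 0.8 [ 0.3663 -0.0588 -0.002 ] [349. 178.]
spot_point cap scene 0.76 [0.578  0.018  0.1129] [332. 208.]
spot_point cap scene 0.73 [ 0.5321 -0.1242 -0.0038] [288. 210.]
spot_point cap scene 0.57 [0.7056 0.0024 0.0009] [291. 284.]
spot_point clip scene 0.93 [0.5763 0.0143 0.1318] [331. 199.]
spot_point tray scene 0.96 [0.4629 0.2805 0.0011] [471. 260.]
spot_point cap_top scene 0.91 [0.577  0.0145 0.1453] [331. 194.]
spot_point cap_top scene 0.76 [ 0.5298 -0.1208  0.0273] [289. 200.]
spot_point cap_top scene 0.74 [0.7036 0.004  0.0284] [292. 275.]
spot_point cup scene 0.95 [ 5.070e-01 -
[... 959 characters left out ...]
1348] [309. 208.]
spot_point tray top 0.59 [ 0.466   0.2782 -0.0023] [204. 258.]
spot_point cap_top top 0.77 [0.5778 0.0126 0.1512] [309. 207.]
spot_point cap_top top 0.63 [ 0.5302 -0.1191  0.0286] [363. 231.]
spot_point cap_top top 0.47 [ 0.7061 -0.0009  0.0296] [314. 161.]
spot_point cap_top top 0.24 [0.5737 0.0134 0.1283] [309. 210.]
spot_point cup top 0.69 [ 0.5036 -0.2616  0.0008] [417. 241.]
spot_point capacitor top 0.68 [ 0.7207 -0.1548 -0.0019] [373. 158.]
spot_point nut_driver top 0.92 [ 0.7008  0.186  -0.001 ] [242. 166.]
0.9 [0.26268907 0.56715924 0.22259865] [ 2.15207352e-01  9.76568374e-01  7.70376853e-05 -9.52167909e-07] 0.08701570932270537 [ 0.39772404 -0.37437073 -0.53471667]
```

View pics/s1.png

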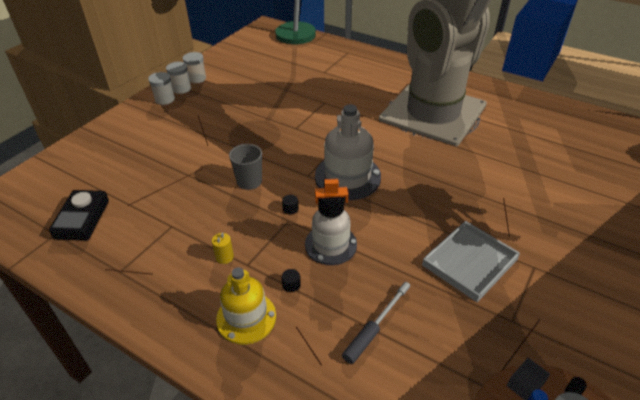

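View pics/t1.png

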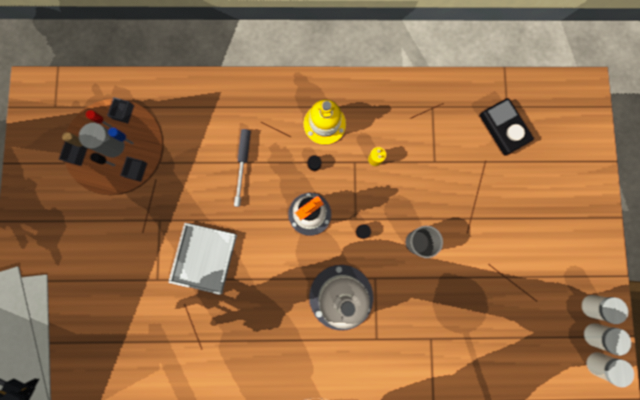

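The white bottle with the orange clip is near pixel (331,220) in the scene view and (309,212) in the top view. The tray is at (204,258), left of the robot, and the cup is on the right. The yellow and the large grey bottles are decoys. Next I fit the clip's position and yaw, and the tray's yaw.

```bash
cat > fit.py <<'E'
from h import *
from scipy.optimize import minimize
def box(x,y,z): return np.array([[a,b,c] for a in x for b in y for c in z])
CLIP=[box((-.031,.031),(-.011,.011),(.016,.021)),box((-.013,.013),(-.006,.006),(.021,.047)),
 box((-.031,-.027),(-.011,.011),(0,.021)),box((.027,.031),(-.011,.011),(0,.021))]
HOLD=[np.array([[.055*np.cos(t),.055*np.sin(t),z] for t in np.linspace(0,6.28,40) for z in (0,)])]
S=8
def sil(cam,parts,p,z,c0):
    m=np.zeros((120*S,120*S),np.uint8); o=np.array(c0)-60
    for P in parts:
        Q=P@R.from_euler('z',p[2]).as_matrix().T+[p[0],p[1],z]
        q=np.array([px(cam,k) for k in Q]); cv2.fillConvexPoly(m,cv2.convexHull(((q-o+.5)*S).astype(np.int32)),1)
    return cv2.resize(m.astype(np.float32),(120,120),interpolation=cv2.INTER_AREA)
def crop(im,c0): x,y=np.array(c0)-60; return im[y:y+120,x:x+120]
def fit(ims,cs,mask,parts,z,p0):
    M={c:mask(crop(ims[c],cs[c])).astype(np.float32) for c in ims}
    f=lambda p:sum(np.abs(sil(c,parts,p,z,cs[c])-M[c]).sum()/max(M[c].sum(),1) for c in ims)
    best=min((minimize(f,[*p0[:2],y],method='Nelder-Mead',options=dict(initial_simplex=np.array([[*p0[:2],y]]*4)+np.vstack([np.zeros(3),np.diag([.006,.006,.25])]),maxiter=120)) for y in p0[2]),key=lambda s:s.fun)
    return best.x,best.fun,{c:int(M[c].sum()) for c in M}
def orange(a):
    h=cv2.cvtColor(np.ascontiguousarray(a),cv2.COLOR_RGB2HSV); return (h[...,0]<14)&(h[...,1]>215)&(h[...,2]>90)
E
python3 - <<'E'
from fit import *
L=lambda f:cv2.imread(f)[...,::-1]
ims=dict(scene=L("pics/s1.png"),top=L("pics/t1.png")); cs=dict(scene=(331,195),top=(309,210))
for sub in (("scene","top"),("scene",),("top",)):
    print(sub,fit({k:ims[k] for k in sub},cs,orange,CLIP,.133,[.577,.013,(-.8,.8,0,1.57)]))
big=lambda a:cv2.resize(np.ascontiguousarray(a),(560,560),interpolation=cv2.INTER_CUBIC)[100:500]
o=[]
for c in ims:
    k=crop(ims[c],cs[c]).copy(); k2=k.copy(); k2[orange(k)]=(0,255,0)
    o.append(np.hstack([cv2.resize(k[25:95,20:100],(400,300)),cv2.resize(k2[25:95,20:100],(400,300),interpolation=0)]))
cv2.imwrite("pics/c1.png",np.vstack(o)[...,::-1])
t=ims["top"]; g=cv2.cvtColor(np.ascontiguousarray(t),cv2.COLOR_RGB2HSV)
m=np.zeros(g.shape[:2],np.uint8); m[215:300,160:245]=(g[215:300,160:245,1]<60)
c=max(cv2.findContours(m,0,2)[0],key=cv2.contourArea); rr=cv2.minAreaRect(c); print("tray",rr)
E
```

```text
Traceback (most recent call last):
  File "fit.py", line 18, in fit
    best=min((minimize(f,[*p0[:2],y],method='Nelder-Mead',options=dict(initial_simplex=np.array([[*p0[:2],y]]*4)+np.vstack([np.zeros(3),np.diag([.006,.006,.25])]),maxiter=120)) for y in p0[2]),key=lambda s:s.fun)
  File "fit.py", line 18, in <genexpr>
    best=min((minimize(f,[*p0[:2],y],method='Nelder-Mead',options=dict(initial_simplex=np.array([[*p0[:2],y]]*4)+np.vstack([np.zeros(3),np.diag([.006,.006,.25])]),maxiter=120)) for y in p0[2]),key=lambda s:s.fun)
              ~~~~~~~~^^^^^^^^^^^^^^^^^^^^^^^^^^^^^^^^^^^^^^^^^^^^^^^^^^^^^^^^^^^^^^^^^^^^^^^^^^^^^^^^^^^^^^^^^^^^^^^^^^^^^^^^^^^^^^^^^^^^^^^^^^^^^^^^^^^^^^^^^^^^^^^^^^^^^^^^^^
  File "fit.py", line 17, in <lambda>
    f=lambda p:sum(np.abs(sil(c,parts,p,z,cs[c])-M[c]).sum()/max(M[c].sum(),1) for c in ims)
               ~~~^^^^^^^^^^^^^^^^^^^^^^^^^^^^^^^^^^^^^^^^^^^^^^^^^^^^^^^^^^^^^^^^^^^^^^^^^^
  File "fit.py", line 17, in <genexpr>
    f=lambda p:sum(np.abs(sil(c,parts,p,z,cs[c])-M[c]).sum()/max(M[c].sum(),1) for c in ims)
                          ~~~^^^^^^^^^^^^^^^^^^^
  File "fit.py", line 12, in sil
    q=np.array([px(cam,k) for k in Q]); cv2.fillConvexPoly(m,cv2.convexHull(((q-o+.5)*S).astype(np.int32)),1)
                ~~^^^^^^^
  File "h.py", line 7, in px
    m=r.camera_model(cam); T=np.array(m["T"]); q=np.linalg.inv(T)@np.append(P,1)
ValueError: time passes only in moves, steps and waits
```

```bash
sed -i 's/^def w(/import functools\n@functools.cache\ndef cm(c): return r.camera_model(c)\ndef w(/; s/r.camera_model(cam)/cm(cam)/' h.py
cat > f1.py <<'E'
from fit import *
L=lambda f:cv2.imread(f)[...,::-1]
ims=dict(scene=L("pics/s1.png"),top=L("pics/t1.png")); cs=dict(scene=(331,195),top=(309,210))
for sub in (("scene","top"),("scene",),("top",)):
    print(sub,fit({k:ims[k] for k in sub},cs,orange,CLIP,.133,[.577,.013,(-.8,.8,0,1.57)]))
o=[]
for c in ims:
    k=crop(ims[c],cs[c]).copy(); k2=k.copy(); k2[orange(k)]=(0,255,0)
    o.append(np.hstack([cv2.resize(k[25:95,20:100],(400,300)),cv2.resize(k2[25:95,20:100],(400,300),interpolation=0)]))
cv2.imwrite("pics/c1.png",np.vstack(o)[...,::-1])
t=ims["top"]; g=cv2.cvtColor(np.ascontiguousarray(t),cv2.COLOR_RGB2HSV)
m=np.zeros(g.shape[:2],np.uint8); m[215:300,160:245]=(g[215:300,160:245,1]<60)
c=max(cv2.findContours(m,0,2)[0],key=cv2.contourArea); rr=cv2.minAreaRect(c); print("tray",rr)
E
timeout 300 python3 f1.py
```

```text
('scene', 'top') (array([0.57592691, 0.01349614, 2.15815015]), np.float64(2.3685686588287354), {'scene': 323, 'top': 115})
('scene',) (array([ 0.57778482,  0.0153415 , -1.01396512]), np.float64(0.46652477979660034), {'scene': 323})
('top',) (array([ 0.57724845,  0.01075342, -0.92673996]), np.float64(1.827989101409912), {'top': 115})
tray ((202.14706420898438, 257.9117736816406), (54.57051086425781, 63.30179977416992), 14.03624439239502)
```

View pics/c1.png

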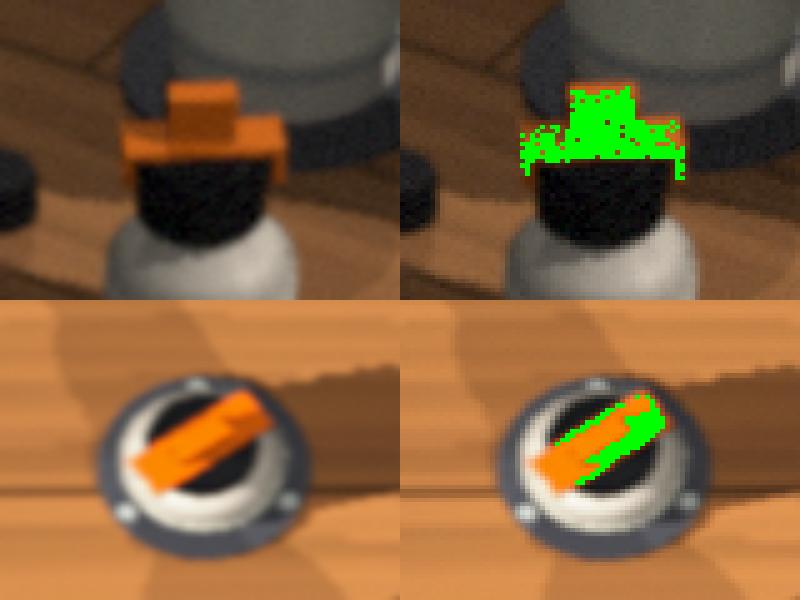

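The crops show the clip astride the cap with its bar running from about lower-left to upper-right in the top view. My orange threshold is too strict, so I loosen it and also fit the holder disk.

```bash
cat >> fit.py <<'E'
def orange(a):
    h=cv2.cvtColor(np.ascontiguousarray(a),cv2.COLOR_RGB2HSV); m=(h[...,0]<18)&(h[...,1]>190)&(h[...,2]>75)
    m[:40]=0;m[85:]=0;m[:,:40]=0;m[:,80:]=0
    n,l,s,_=cv2.connectedComponentsWithStats(m.astype(np.uint8)); return l==1+s[1:,4].argmax()
E
cat >> f1.py <<'E'
k=crop(t,(309,213)); h=cv2.cvtColor(np.ascontiguousarray(k),cv2.COLOR_RGB2HSV)
d=(h[...,1]<110).astype(np.uint8); d=cv2.morphologyEx(d,cv2.MORPH_OPEN,np.ones((3,3)))
n,l,s,_=cv2.connectedComponentsWithStats(d); c=max(cv2.findContours((l==1+s[1:,4].argmax()).astype(np.uint8),0,1)[0],key=cv2.contourArea)
e=cv2.fitEllipse(cv2.convexHull(c)); c0=np.array(e[0])+(309-60,213-60); print("holder",c0,e[1:])
m=cm("top");T=np.array(m["T"])
def onz(u,v,z):
    d=T[:3,:3]@[(u-m["cx"])/m["fx"],-(v-m["cy"])/m["fy"],-1]; return T[:3,3]+d*(z-T[2,3])/d[2]
for z in(0,.01): print(onz(*c0,z))
bx=np.array([onz(*q,.02) for q in cv2.boxPoints(rr)]);print(bx.round(3),bx.mean(0))
E
timeout 300 python3 f1.py
```

```text
('scene', 'top') (array([ 0.57606989,  0.01404153, -0.9533198 ]), np.float64(0.3362847864627838), {'scene': 443, 'top': 303})
('scene',) (array([ 0.5767833 ,  0.01495757, -0.95724722]), np.float64(0.11374858766794205), {'scene': 443})
('top',) (array([0.57640092, 0.01169067, 2.22816866]), np.float64(0.15991130471229553), {'top': 303})
tray ((202.14706420898438, 257.9117736816406), (54.57051086425781, 63.30179977416992), 14.03624439239502)
holder [309.37978363 213.72023392] ((42.601593017578125, 42.973899841308594), 98.31187438964844)
[0.57616468 0.01276672 0.        ]
[0.57527798 0.01267428 0.01      ]
[[0.409 0.358 0.02 ]
 [0.559 0.326 0.02 ]
 [0.525 0.194 0.02 ]
 [0.376 0.229 0.02 ]] [0.46763417 0.27677793 0.02      ]
```

View pics/c1.png

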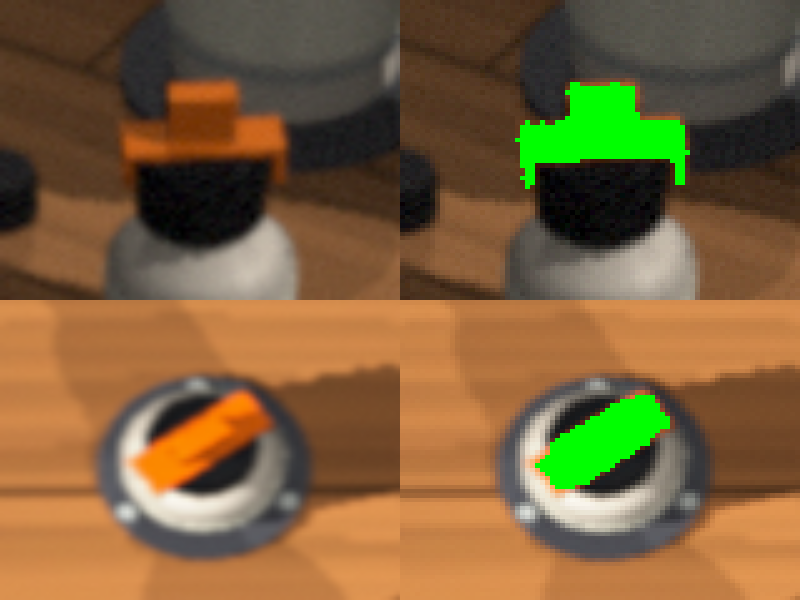

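Emit:
arm_command(xyz=[[0.314,-0.554,0.002],[0.314,-0.554,0.002],[0.314,-0.554,0.002],[0.314,-0.554,0.002],[0.314,-0.554,0.002],[0.314,-0.554,0.002],[0.314,-0.554,0.002],[0.314,-0.554,0.002],[0.314,-0.554,0.002],[0.314,-0.554,0.002],[0.314,-0.554,0.002],[0.314,-0.554,0.002],[0.314,-0.554,0.002],[0.314,-0.554,0.002],[0.314,-0.554,0.002],[0.314,-0.554,0.002],[0.314,-0.554,0.002],[0.314,-0.554,0.002],[0.314,-0.554,0.002],[0.314,-0.554,0.002]], rot=[[0,0,-0.519],[0,0,-0.519],[0,0,-0.519],[0,0,-0.519],[0,0,-0.519],[0,0,-0.519],[0,0,-0.519],[0,0,-0.519],[0,0,-0.519],[0,0,-0.519],[0,0,-0.519],[0,0,-0.519],[0,0,-0.519],[0,0,-0.519],[0,0,-0.519],[0,0,-0.519],[0,0,-0.519],[0,0,-0.519],[0,0,-0.519],[0,0,-0.519]], grip=0.6)

```text
time: 2.57
ee_pos: [0.5763, 0.0149, 0.2246]
eef_rot: [0.458, 0.889, 0.0, -0.0]
ft_force: [-0.1, 0.0, -1.6]
width: 0.0525
grip_force: 0.0
```

Emit:
arm_command(xyz=[[0,0,-0.02],[0,0,-0.04],[0,0,-0.055],[0,0,-0.062],[0,0,-0.066],[0,0,-0.066]], rot=[[0,0,0],[0,0,0],[0,0,0],[0,0,0],[0,0,0],[0,0,0]])

```text
time: 3.07
ee_pos: [0.5764, 0.0138, 0.1584]
eef_rot: [0.458, 0.889, -0.0, -0.0]
ft_force: [-0.2, -0.3, -0.1]
width: 0.0525
grip_force: 0.0
```

Run:
```python
from h import *
s=r.read_state();print(s["ee_pos"],s["ft_force"],np.round(s["joint_positions"],2))
a=r.camera("scene")[110:260,240:440];b=r.camera("top")[140:290,210:410]
cv2.imwrite("pics/d1.png",cv2.resize(np.vstack([a,b]),(800,1200))[::2,::2,::-1] if 0 else cv2.resize(np.hstack([a,b]),(800,300))[...,::-1])
```

```text
[0.57642653 0.01383813 0.15837326] [-0.1532836  -0.31087688 -0.07529067] [-0.48  0.28  0.45  1.7  -0.13  1.19  0.62]
```

View pics/d1.png

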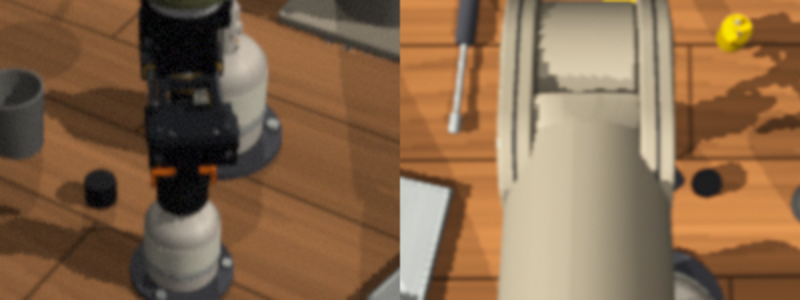

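The gripper sits centred over the clip, with the orange bar ends at (160,175) and (208,170) in the left crop. I close on the tab.

Emit:
arm_command(xyz=[[0,0,0],[0,0,0],[0,0,0],[0,0,0],[0,0,0],[0,0,0],[0,0,0],[0,0,0]], rot=[[0,0,0],[0,0,0],[0,0,0],[0,0,0],[0,0,0],[0,0,0],[0,0,0],[0,0,0]], grip=0, squeeze=15)

```text
time: 3.83
ee_pos: [0.5767, 0.0131, 0.1586]
eef_rot: [0.459, 0.889, 0.0, 0.0]
ft_force: [-1.1, -0.3, 0.0]
width: 0.0117
grip_force: 15.0
```

Emit:
arm_command(xyz=[[0,0,0.012],[0,0,0.03],[0,0,0.06],[0,0.005,0.08],[-0.015,0.035,0.08],[-0.03,0.07,0.08],[-0.045,0.105,0.08],[-0.06,0.14,0.08],[-0.075,0.175,0.08],[-0.09,0.21,0.06],[-0.1,0.24,0.03],[-0.108,0.258,0.0],[-0.11,0.265,-0.03],[-0.11,0.265,-0.06],[-0.11,0.265,-0.085],[-0.11,0.265,-0.105],[-0.11,0.265,-0.11],[-0.11,0.265,-0.11]], rot=[[0,0,0],[0,0,0],[0,0,0],[0,0,0],[0,0,0],[0,0,0],[0,0,0],[0,0,0],[0,0,0],[0,0,0],[0,0,0],[0,0,0],[0,0,0],[0,0,0],[0,0,0],[0,0,0],[0,0,0],[0,0,0]])

```text
time: 5.33
ee_pos: [0.4663, 0.2777, 0.0481]
eef_rot: [0.459, 0.889, -0.001, -0.0]
ft_force: [-0.5, 0.4, -0.5]
width: 0.0118
grip_force: 15.0
```

Run:
```python
from h import *
a=r.camera("scene")[110:310,240:540]
cv2.imwrite("pics/e1.png",cv2.resize(a,(750,500))[...,::-1])
show("spot_point","clip","scene");show("spot_point","tray","scene");show("spot_point","cap","scene")
```

```text
spot_point clip scene 0.55 [0.4657 0.2802 0.0203] [472. 255.]
spot_point tray scene 0.85 [0.4643 0.2827 0.002 ] [472. 261.]
spot_point cap scene 0.94 [ 0.7089  0.0013 -0.0011] [290. 286.]
spot_point cap scene 0.86 [0.5785 0.0141 0.1127] [330. 207.]
spot_point cap scene 0.82 [ 0.533  -0.1233 -0.0046] [288. 210.]
```

View pics/e1.png

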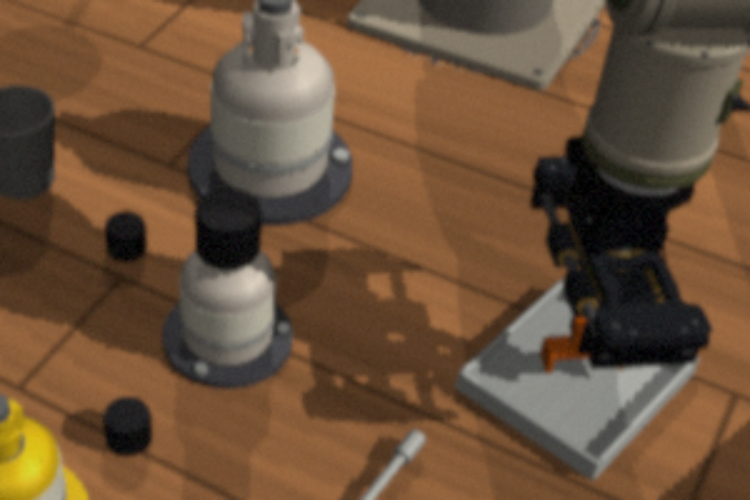

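The clip (565,350 in the crop) hangs inside the tray, and the cap is still on the bottle. I lower the clip and release it.

Emit:
arm_command(xyz=[[0,0,-0.006],[0,0,-0.012],[0,0,-0.0155],[0,0,-0.017],[0,0,-0.017],[0,0,-0.017]], rot=[[0,0,0],[0,0,0],[0,0,0],[0,0,0],[0,0,0],[0,0,0]])

```text
time: 6.03
ee_pos: [0.4667, 0.2781, 0.0315]
eef_rot: [0.459, 0.889, -0.0, -0.0]
ft_force: [0.8, -0.8, -0.8]
width: 0.0121
grip_force: 15.0
```

Emit:
arm_command(xyz=[[0,0,0],[0,0,0],[0,0,0],[0,0,0],[0,0,0]], rot=[[0,0,0],[0,0,0],[0,0,0],[0,0,0],[0,0,0]], grip=0.4)

```text
time: 6.45
ee_pos: [0.4667, 0.2782, 0.0317]
eef_rot: [0.459, 0.889, 0.0, 0.0]
ft_force: [-0.7, -0.2, 1.3]
width: 0.0327
grip_force: 0.0
```

Emit:
arm_command(xyz=[[0,0,0.02],[0,0,0.05],[0,0,0.09],[0,0,0.13],[0.005,-0.01,0.17],[0.02,-0.045,0.19],[0.035,-0.08,0.19],[0.05,-0.115,0.19],[0.065,-0.15,0.19],[0.08,-0.185,0.19],[0.095,-0.22,0.19],[0.105,-0.25,0.17],[0.11,-0.265,0.15],[0.11,-0.265,0.15],[0.11,-0.265,0.15],[0.11,-0.265,0.15]], rot=[[0,0,0],[0,0,0],[0,0,0],[0,0,0],[0,0,-0.1],[0,0,-0.2],[0,0,-0.3],[0,0,-0.4],[0,0,-0.5],[0,0,-0.5],[0,0,-0.5],[0,0,-0.5],[0,0,-0.5],[0,0,-0.5],[0,0,-0.5],[0,0,-0.5]], grip=1)

```text
time: 7.78
ee_pos: [0.5768, 0.0144, 0.1821]
eef_rot: [0.664, 0.748, 0.0, -0.0]
ft_force: [0.7, 0.3, 0.9]
width: 0.0871
grip_force: 0.0
```

Run:
```python
from h import *
a=r.camera("scene")[110:310,240:540]
cv2.imwrite("pics/g1.png",cv2.resize(a,(750,500))[...,::-1])
show("spot_point","clip","scene");show("spot_point","cap_top","scene")
s=r.read_state();print(s["ee_pos"],s["ft_force"],np.round(s["joint_positions"],2))
```

```text
spot_point clip scene 0.68 [0.4697 0.2816 0.0064] [471. 261.]
spot_point cap_top scene 0.82 [7.058e-01 7.000e-04 3.030e-02] [290. 275.]
spot_point cap_top scene 0.59 [0.5757 0.0156 0.1491] [332. 193.]
spot_point cap_top scene 0.51 [ 0.5278 -0.1214  0.0264] [290. 199.]
spot_point cap_top scene 0.44 [0.5777 0.0148 0.1101] [331. 208.]
[0.57702542 0.01470987 0.18256199] [-0.3214247  -0.00387963  0.13301642] [-0.52  0.26  0.49  1.67 -0.13  1.24  0.12]
```

View pics/g1.png

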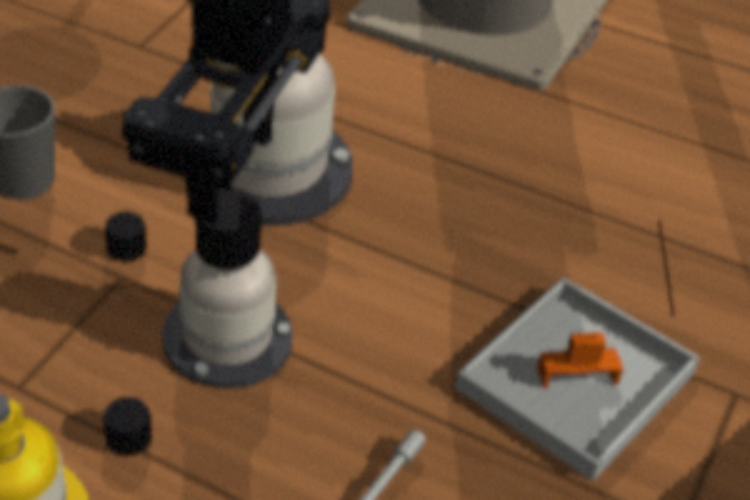

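The clip stands in the tray (580,360) and the open gripper is over the cap (228,225). I descend 58 mm to TCP z 0.124 and close at 40 N.

Emit:
arm_command(xyz=[[0,-0.001,-0.015],[0,-0.001,-0.03],[0,-0.001,-0.045],[0,-0.001,-0.054],[0,-0.001,-0.058],[0,-0.001,-0.058]], rot=[[0,0,0],[0,0,0],[0,0,0],[0,0,0],[0,0,0],[0,0,0]])

```text
time: 8.43
ee_pos: [0.5764, 0.0127, 0.1233]
eef_rot: [0.664, 0.748, -0.0, -0.0]
ft_force: [-0.7, -0.3, 0.3]
width: 0.0873
grip_force: 0.0
```

Emit:
arm_command(xyz=[[0,0,0],[0,0,0],[0,0,0],[0,0,0],[0,0,0],[0,0,0],[0,0,0],[0,0,0]], rot=[[0,0,0],[0,0,0],[0,0,0],[0,0,0],[0,0,0],[0,0,0],[0,0,0],[0,0,0]], grip=0, squeeze=40)

```text
time: 9.1
ee_pos: [0.5767, 0.0121, 0.1237]
eef_rot: [0.664, 0.748, 0.0, 0.0]
ft_force: [-0.7, -0.5, 1.0]
width: 0.0483
grip_force: 40.0
```

Emit:
arm_command(xyz=[[0,0,-0.002],[0,0,-0.004],[0,0,-0.006],[0,0,-0.006],[0,0,-0.006]], rot=[[0,0,0],[0,0,0],[0,0,0],[0,0,0],[0,0,0]])

```text
time: 9.52
ee_pos: [0.5768, 0.0121, 0.1177]
eef_rot: [0.664, 0.748, 0.0, 0.0]
ft_force: [-1.5, 0.2, 5.8]
width: 0.0492
grip_force: 40.0
```

Emit:
arm_command(xyz=[[0,0,0],[0,0,0],[0,0,0],[0,0,0],[0,0,0],[0,0,0],[0,0,0],[0,0,0],[0,0,0],[0,0,0],[0,0,0],[0,0,0],[0,0,0],[0,0,0],[0,0,0],[0,0,0]], rot=[[0,0,0.08],[0,0,0.16],[0,0,0.24],[0,0,0.32],[0,0,0.4],[0,0,0.48],[0,0,0.56],[0,0,0.64],[0,0,0.72],[0,0,0.8],[0,0,0.88],[0,0,0.96],[0,0,1.03],[0,0,1.07],[0,0,1.07],[0,0,1.07]])

```text
time: 10.85
ee_pos: [0.5774, 0.0122, 0.1181]
eef_rot: [0.19, 0.982, 0.0, 0.001]
ft_force: [-0.9, 0.6, 5.9]
width: 0.0492
grip_force: 40.0
```

Run:
```python
from h import *
s=r.read_state();print(s["ee_pos"],s["ft_force"],s["torque"],np.round(s["joint_positions"],2))
```

```text
[0.57737256 0.01219543 0.11806331] [-0.94218175  0.59641974  5.93243767] [0.01240476 0.04885038 0.02211648] [-0.36  0.31  0.31  1.74 -0.11  1.11  1.17]
```

The reaction torque is low and the press is steady, so the cap turned with the gripper. I lift slowly.

Emit:
arm_command(xyz=[[0,0,0.003],[0,0,0.006],[0,0,0.009],[0,0,0.012],[0,0,0.012]], rot=[[0,0,0],[0,0,0],[0,0,0],[0,0,0],[0,0,0]])

```text
time: 11.27
ee_pos: [0.5764, 0.0121, 0.1297]
eef_rot: [0.19, 0.982, -0.0, -0.0]
ft_force: [-0.8, 0.4, -0.3]
width: 0.0492
grip_force: 40.0
```

Emit:
arm_command(xyz=[[0,0,0.008],[0,0,0.018],[0,0,0.03],[0,0,0.045],[0,0,0.06],[0,0,0.075],[0,0,0.087],[0,0,0.094],[0,0,0.097],[0,0,0.097],[0,0,0.097],[0,0,0.097]], rot=[[0,0,0],[0,0,0],[0,0,0],[0,0,0],[0,0,0],[0,0,0],[0,0,0],[0,0,0],[0,0,0],[0,0,0],[0,0,0],[0,0,0]])

```text
time: 12.27
ee_pos: [0.5763, 0.0121, 0.2257]
eef_rot: [0.19, 0.982, -0.0, -0.001]
ft_force: [0.0, -0.4, 0.3]
width: 0.0492
grip_force: 40.0
```

Run:
```python
from h import *
a=r.camera("scene")[80:320,200:540]
cv2.imwrite("pics/k1.png",cv2.resize(a,(782,552))[...,::-1])
for l in("cap","bottle_mouth","clip","cup","capacitor","nut_driver"): show("spot_point",l,"scene")
s=r.read_state();print(s["ee_pos"],s["ft_force"],s["width"])
```

```text
spot_point cap scene 0.71 [ 0.5307 -0.1233  0.0016] [289. 208.]
spot_point cap scene 0.6 [ 7.087e-01  4.000e-04 -8.000e-04] [290. 285.]
spot_point cap scene 0.59 [0.5761 0.0166 0.2124] [332. 168.]
spot_point cap scene 0.41 [0.5734 0.0085 0.1314] [329. 198.]
spot_point bottle_mouth scene 0.94 [ 0.3704 -0.065   0.1868] [349. 112.]
spot_point bottle_mouth scene 0.83 [0.5759 0.0095 0.1276] [329. 200.]
spot_point bottle_mouth scene 0.78 [ 0.8114 -0.0245  0.1265] [239. 275.]
spot_point bottle_mouth scene 0.33 [4.634e-01 2.785e-01 3.000e-04] [470. 260.]
spot_point clip scene 0.77 [0.4694 0.2792 0.0035] [469. 261.]
spot_point cup scene 0.78 [ 0.5038 -0.259  -0.0023] [249. 182.]
spot_point cup scene 0.48 [5.765e-01 1.940e-02 4.000e-04] [333. 246.]
spot_point cup scene 0.28 [0.4664 0.2791 0.0035] [470. 260.]
spot_point capacitor scene 0.9 [ 0.7144 -0.152  -0.0032] [228. 257.]
[0.57664276 0.01215275 0.22640086] [ 0.7843622  -0.00753156 -0.27720184] 0.048888832718277236
```

View pics/k1.png

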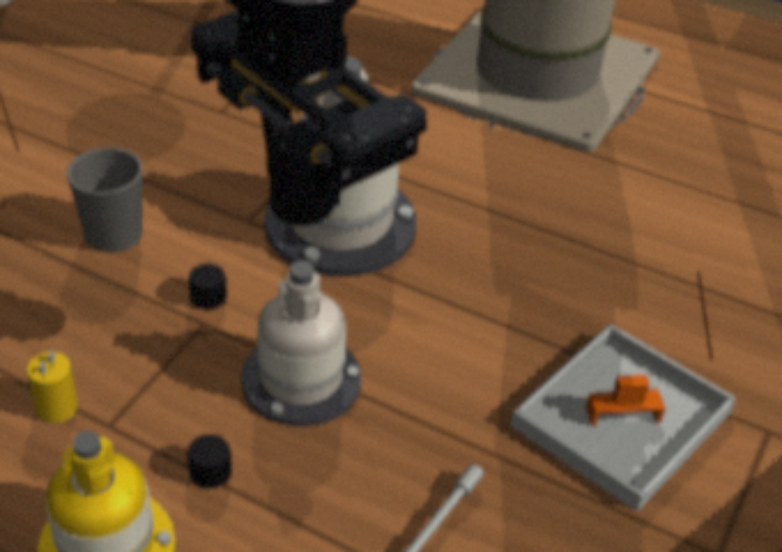

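The cap (305,190) is held upright straight above the bare bottle mouth (303,270). The clip is in the tray (625,400), and the cup, capacitor and nut driver are undisturbed. I hand the job in.

```bash
python3 -c "
from bench import r
print(r.close_job())"
```

```text
the job is handed in; nothing more can be done
None
```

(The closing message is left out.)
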